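# Shut the lamp boxes for the optics lesson

### The job

The two lamp boxes with blue covers have their bulbs in: press each blue cover down until its catch snaps and it stays shut by itself. The box with the yellow cover is still waiting for a bulb, so leave it standing open just as it is.

Things in the scene. Friction and masses are not known exactly. Their poses are not given: they have to be found in the camera images.
- blue_one_press (a point): Point on the outer face of the first blue cover (90 x 80 x 5 mm), mid-width, 55 mm from its hinge axis, 35 mm from the free edge; moves with the cover. Hinge on the side away from the robot, axis 76 mm above the table and 5 mm under the outer face; the point is 81 mm up when shut. x: along the cover to the hinge, y: along the hinge, z: out of the face (up when shut).
- blue_two_press (a point): The same point and axes on the second, like blue cover. All covers start 25 to 45 degrees open, free edge up, towards the robot. A weak spring lifts them; a sprung catch resists at the end (about 8 N at this point, from 7 degrees), snaps in over the last 4 degrees and holds; uncaught, the cover rises to 12 degrees or more. A stop ends the travel when shut.
- yellow_press (a point): The same point and axes on the yellow cover of the empty box, which is to stay open. Each box is black, 90 x 80 mm, 75 mm high to its rim, on a dark steel foot 116 x 96 x 12 mm, fixed to the table.

How it is judged:
At the end, for the whole second after the job is handed in: Both blue covers stay shut by themselves, within 7 degrees of level, and the yellow cover is still open (over 20 degrees), within 15 mm of where it stood (angle between each of blue_one_press, blue_two_press's own z axis and vertical below 0.12 rad and angle between yellow_press's own z axis and vertical above 0.35 rad and distance of yellow_press from where it was at the start of the episode below 0.015 m); the robot touches nothing.
It fails at once if the yellow cover is moved by more than 15 mm (distance of yellow_press from where it was at the start of the episode above 0.015 m).
It also fails if it takes over 34 s, if anything falls off the work surface, if the arm or the gripper's body presses on something with over 40 N, if the wrist force passes 120 N, or if a joint passes its speed limit or range.

### The arm

A 6-joint arm with a two-finger parallel gripper is mounted at the origin on the work surface. World frame = base frame: x ahead of the robot, y to its left, z up, the work surface at z = 0. Lengths are in m, angles in rad, forces in N, time in s.
With the tool pointing down it reaches from about 0.275 to 1 m from the base axis. Payload 8.4 kg.
Tool frame: the origin (TCP) lies on the centre line of the jaws, within the pads' length; the fingertips stand 19 mm ahead of it and the grasp point (between the pads) is the TCP; z points along the fingers, y is the line along which they close (so a half turn about z gives the same grasp; the last joint's range is limited). The gripper opens to 85 mm and grips with 20 to 120 N. Pads are 22 mm wide; open, the fingers measure 114 mm over their backs; the gripper's body (76 mm by 85 mm) begins 54 mm behind the grasp point. The pads swing forward as they close: fully open they stand 13 mm farther back than shut.
Start: joints at [-1.32, 0.353, 1.633, -0, 1.155, -0.002], TCP at [0.156, -0.605, 0.25] pointing down, gripper open.
Joint ranges: [-2.63, 2.63], [-0.92, 2.1], [0.06, 2.66], [-1.3, 4.44], [0, 2.69], [-3.02, 3.02]. Speed limits (rad/s): [2.22, 2.22, 2.79, 3.14, 3.14, 3.14].

### API

Orientations are given as a unit quaternion [w, x, y, z].
In Python, from station import * gives the robot as it stands.
- The arm moves only by the tool step_arm, never from a script. Its arguments are lists of equal length, an entry for each row: "gripper": the opening, from 0 (shut) to 1 (fully open); "delta_pos": the shift along the world's x, y, z in cm, a list of three; "turn": the turn, a rotation vector about the world's x, y, z in rad, a list of three. A call has 1 to 8 rows; each row shifts and turns the commanded pose from where the row before left it; what a row does not reach is not made up. A row lasts 1/8 s, in which the tool goes at most 62.5 mm and 10.7 degrees, less where a joint would pass 70% of its speed; a pose out of reach is approached as far as the arm can. A call with a gripper value outside its range is refused whole. The fingers move at their own pace and stop on an object; the grip force is fixed at half the most. Time passes only in rows, so rows that do not move let the fingers close. It gives the time, the measured TCP pose, the force, the opening and the grip force at its end, in the units of the state.
- state(): the state, without advancing time (a new reading comes with each control period).
- camera(name): name is "side" or "top"; returns a dict with "color" (420x560x3 uint8, blue, green, red), "intrinsics" (3x3 intrinsics, pixels), "world_from_camera" (4x4, takes a point from camera to world coordinates). Camera axes: x right, y up, looking along -z (the intrinsics and any distortion apply to the point x, -y, -z); pixel columns grow to the right and rows downward; lengths in m; the calibration is good to about 2 mm. A picture is of the moment at which its call begins. There is no depth.
- finish_job(): hands the job in; it is judged then, once.
Trained networks look in the newest picture that a camera, given by its name, has taken for a name from the list of things; names that differ only in an ending like _2 or _b are one class to them, and where a whole thing is asked for, a point or a joint stands for the part that bears it (a point fixed in the world has none). Each returns a list of dicts, best first, with "confidence" (0 to 1); they miss things now and then, are a little off and sometimes report something else, mostly with a low value. They report only what shows in the picture. A call takes as long as a camera call.
- cut_out(camera, name): "region" (420x560 bool, what is visible of it) and "location" ([column, row] in pixels, amid what is visible of it).
The state is a dict: "t": time; "joint_positions": joint angles; "qd": joint speeds; "tau": joint torques, N m; "eef_pos": TCP position; "ee_rot": TCP orientation; "wrist_force": force on the tool from outside, world axes, zero at the start; "moment": the same for the moment, N m; "width": opening from 0.0 (shut) to 1.0 (fully open); "grip_force": force on a finger pad.
Only numpy, scipy, OpenCV 4.12 (cv2) and the standard library are available. Lean on these libraries where they do the work, as an engineer would, in place of code of your own. Each camera call takes 0.05 s, during which the arm holds its last target. There are 200 camera calls.

## Working session

There is one attempt and no reset: what is moved stays moved. The work goes in short steps, Python scripts to look and compute and a tool call to move; the robot and the scene stay as the last step left them, time stands still between calls to the robot, and variables do not carry over. Pictures are saved under pics/ and viewed, at most 10 in all, crops included, and the job is handed in when it is done.

Besides the shell and the picture viewer there is one more tool, called after ">>>" as name(argument=value, ...), one argument or row to a line, values as JSON. step_arm: Moves the arm, as the interface text tells. Its arguments: {"type":"object","properties":{"gripper":{"type":"array","items":{"type":"number"}},"delta_pos":{"type":"array","items":{"type":"array","items":{"type":"number"}}},"turn":{"type":"array","items":{"type":"array","items":{"type":"number"}}}},"required":["gripper","delta_pos","turn"]}

```bash
mkdir -p pics
python3 - <<'E'
from station import *
import cv2,numpy as np
ims=[]
for c in("side","top"):
    d=camera(c); im=d["color"].copy(); cv2.imwrite(f"pics/{c}0.png",im)
    print(c,d["intrinsics"].tolist(),np.round(d["world_from_camera"],3).tolist())
    for n in("blue_one_press","blue_two_press","yellow_press"):
        for r in cut_out(c,n):
            ys,xs=np.where(r["region"]); print(n,round(r["confidence"],2),r["location"],xs.min(),xs.max(),ys.min(),ys.max(),len(xs))
            cnt,_=cv2.findContours(r["region"].astype(np.uint8),0,2)
            print(cv2.approxPolyDP(max(cnt,key=cv2.contourArea),4,True)[:,0].tolist())
E
```

```text
side [[432.06520285527773, 0.0, 277.45274138745447], [0.0, 432.06520285527773, 210.6862562750279], [0.0, 0.0, 1.0]] [[0.752, 0.49, -0.442, 0.242], [-0.659, 0.541, -0.522, -0.357], [-0.016, 0.684, 0.73, 0.648], [0.0, 0.0, 0.0, 1.0]]
blue_one_press 0.75 [212.2, 148.4] 191 239 133 163 589
[[191, 133], [199, 152], [239, 162], [222, 143]]
blue_two_press 0.94 [278.2, 240.1] 247 310 224 255 1133
[[247, 225], [260, 237], [258, 245], [264, 251], [310, 254], [279, 226]]
yellow_press 0.76 [397.3, 326.4] 361 435 298 356 2417
[[362, 310], [379, 343], [387, 343], [400, 356], [435, 338], [397, 298]]
top [[510.83520108262496, 0.0, 286.97746562960174], [0.0, 510.83520108262496, 199.80380151574332], [0.0, 0.0, 1.0]] [[0.005, 0.989, -0.148, 0.41], [-0.999, 0.01, 0.032, 0.019], [0.033, 0.148, 0.988, 1.044], [0.0, 0.0, 0.0, 1.0]]
blue_one_press 0.94 [151.4, 178.6] 125 178 160 197 1418
[[139, 160], [125, 189], [145, 197], [168, 194], [178, 166]]
blue_two_press 0.63 [296.7, 211.6] 272 316 194 230 1467
[[273, 196], [273, 226], [315, 226], [311, 194]]
yellow_press 0.78 [412.9, 200.7] 388 431 176 221 1636
[[389, 176], [390, 214], [430, 221], [428, 182]]
```

View pics/side0.png

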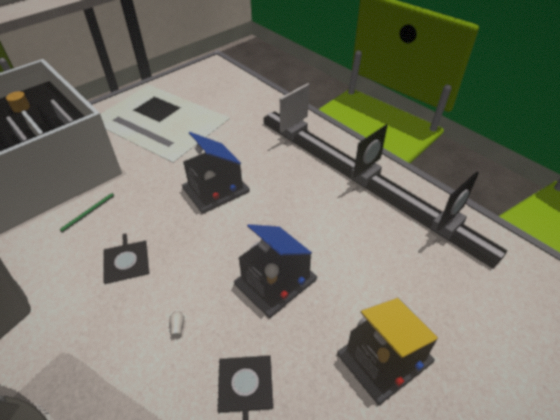

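View pics/top0.png

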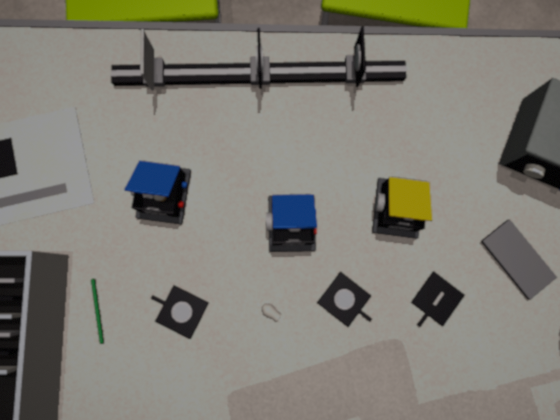

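```bash
cat > fit.py <<'E'
from station import *
import cv2,numpy as np
from scipy.optimize import differential_evolution
def cover(p):
    hx,hy,yaw,a=p
    L=np.array([[x,y,z] for x in(-.09,0) for y in(-.04,.04) for z in(0,.005)])
    c,s=np.cos(a),np.sin(a)
    P=np.c_[L[:,0]*c+L[:,2]*s, L[:,1], -L[:,0]*s+L[:,2]*c]
    c,s=np.cos(yaw),np.sin(yaw)
    return np.c_[P[:,0]*c-P[:,1]*s+hx, P[:,0]*s+P[:,1]*c+hy, P[:,2]+.076]
def proj(d,P):
    T=np.linalg.inv(d["world_from_camera"]); q=P@T[:3,:3].T+T[:3,3]
    K=d["intrinsics"]; return np.c_[K[0][0]*q[:,0]/-q[:,2]+K[0][2], K[1][1]*q[:,1]/q[:,2]+K[1][2]]
def iou(d,m,p):
    im=np.zeros(m.shape,np.uint8); h=cv2.convexHull(proj(d,cover(p)).astype(np.float32))
    cv2.fillConvexPoly(im,np.round(h*16).astype(np.int32),1,shift=4); im=im>0
    return (im&m).sum()/(im|m).sum()
def run(names,amin=.4):
    D={c:camera(c) for c in("side","top")}
    C={}
    for n in names:
        M={}
        for c in D:
            r=cut_out(c,n); M[c]=r[0]["region"] if r else None
        yield n,D,M
def fit(D,M,lo=.35):
    ys,xs=np.where(M["top"]); d=D["top"]; T=np.array(d["world_from_camera"]);K=d["intrinsics"]
    v=T[:3,:3]@np.array([(xs.mean()-K[0][2])/K[0][0],-(ys.mean()-K[1][2])/K[1][1],-1]); c=T[:3,3]+v*(.1-T[2,3])/v[2]
    f=lambda p:-sum(iou(D[k],M[k],p) for k in D)
    r=differential_evolution(f,[(c[0]-.03,c[0]+.1),(c[1]-.05,c[1]+.05),(-.6,.6),(lo,.9)],seed=0,maxiter=60,popsize=12)
    p=r.x; return p,[round(iou(D[k],M[k],p),2) for k in D], p[:2]-.055*np.array([np.cos(p[2]),np.sin(p[2])])
E
python3 - <<'E'
from fit import *
ov=None
for n,D,M in run(("blue_one_press","blue_two_press","yellow_press")):
    p,i,s=fit(D,M); print(n,p.round(3),i,"shut point",s.round(3))
    if ov is None: ov={c:D[c]["color"].copy() for c in D}
    for c in D: cv2.polylines(ov[c],[cv2.convexHull(proj(D[c],cover(p)).astype(np.float32)).astype(int)],True,(0,0,255),1)
cv2.imwrite("pics/ov.png",np.vstack([cv2.resize(ov["side"][110:370,170:450],None,fx=2,fy=2)[:, :560],ov["top"][140:200+60]])[:600])
E
```

```text
blue_one_press [ 0.619  0.236 -0.075  0.76 ] [np.float64(0.83), np.float64(0.92)] shut point [0.565 0.24 ]
blue_two_press [ 0.561 -0.019  0.06   0.749] [np.float64(0.87), np.float64(0.93)] shut point [ 0.506 -0.022]
yellow_press [ 0.595 -0.246 -0.12   0.477] [np.float64(0.94), np.float64(0.94)] shut point [ 0.54  -0.239]
```

View pics/ov.png

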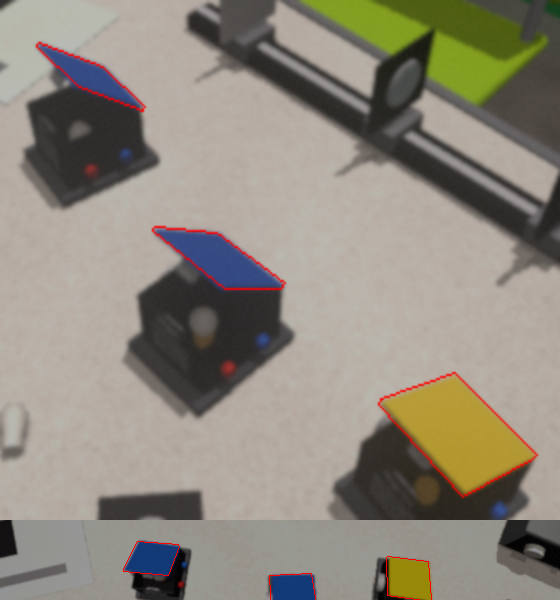

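>>> step_arm(
  gripper=[0,0,0,0,0,0,0,0],
  delta_pos=[
    [2.7,4.5,0],
    [2.7,4.5,0],
    [2.7,4.5,0],
    [2.7,4.5,0],
    [2.7,4.5,0],
    [2.7,4.5,0],
    [2.7,4.5,0],
    [2.7,4.5,0],
  ],
  turn=[
    [0,0,0],
    [0,0,0],
    [0,0,0],
    [0,0,0],
    [0,0,0],
    [0,0,0],
    [0,0,0],
    [0,0,0],
  ],
)

```text
t: 1.8
eef_pos: [0.3731, -0.2437, 0.2506]
ee_rot: [0.0, 0.992, 0.126, 0.0]
wrist_force: [1.7, -0.2, 0.3]
width: -0.002
grip_force: 0.0
```

>>> step_arm(
  gripper=[0,0,0,0,0,0],
  delta_pos=[
    [2.7,4.5,0],
    [2.7,4.5,0],
    [2.7,4.5,0],
    [2.7,4.5,0],
    [2.7,4.5,0],
    [0,0,0],
  ],
  turn=[
    [0,0,0],
    [0,0,0],
    [0,0,0],
    [0,0,0],
    [0,0,0],
    [0,0,0],
  ],
)

```text
t: 2.55
eef_pos: [0.5089, -0.0174, 0.2504]
ee_rot: [-0.0, 0.992, 0.128, 0.001]
wrist_force: [-1.1, 0.3, -0.1]
width: -0.0
grip_force: 0.0
```

>>> step_arm(
  gripper=[0,0,0,0,0,0,0,0],
  delta_pos=[
    [-0.3,-0.4,-4],
    [0,0,-4],
    [0,0,-1.2],
    [0,0,-1.2],
    [0,0,-1.2],
    [0,0,-1.2],
    [0,0,-1],
    [0,0,0],
  ],
  turn=[
    [0,0,0],
    [0,0,0],
    [0,0,0],
    [0,0,0],
    [0,0,0],
    [0,0,0],
    [0,0,0],
    [0,0,0],
  ],
)

```text
t: 3.55
eef_pos: [0.504, -0.0241, 0.1116]
ee_rot: [-0.0, 0.992, 0.126, -0.001]
wrist_force: [-1.1, -0.3, 1.1]
width: -0.001
grip_force: 0.1
```

>>> step_arm(
  gripper=[0,0,0,0,0],
  delta_pos=[
    [0,0,-0.4],
    [0,0,-0.4],
    [0,0,-0.3],
    [0,0,-0.2],
    [0,0,0],
  ],
  turn=[
    [0,0,0],
    [0,0,0],
    [0,0,0],
    [0,0,0],
    [0,0,0],
  ],
)

```text
t: 4.18
eef_pos: [0.5041, -0.0241, 0.0999]
ee_rot: [-0.0, 0.992, 0.126, -0.0]
wrist_force: [-5.0, -0.6, 12.3]
width: 0.003
grip_force: 6.1
```

>>> step_arm(
  gripper=[0,0,0],
  delta_pos=[
    [0,0,-0.2],
    [0,0,-0.1],
    [0,0,0],
  ],
  turn=[
    [0,0,0],
    [0,0,0],
    [0,0,0],
  ],
)

```text
t: 4.55
eef_pos: [0.5042, -0.0242, 0.0993]
ee_rot: [0.0, 0.992, 0.126, -0.0]
wrist_force: [-16.3, 0.4, 48.4]
width: 0.003
grip_force: 24.0
```

>>> step_arm(
  gripper=[0,0,0,0,0,0,0,0],
  delta_pos=[
    [0,0,3],
    [0,0,5],
    [0,0,5],
    [1,4.4,0],
    [1,4.4,0],
    [1,4.4,0],
    [1,4.4,0],
    [1,4.4,0],
  ],
  turn=[
    [0,0,0],
    [0,0,0],
    [0,0,0],
    [0,0,0],
    [0,0,0],
    [0,0,0],
    [0,0,0],
    [0,0,0],
  ],
)

```text
t: 5.55
eef_pos: [0.5547, 0.1975, 0.2263]
ee_rot: [-0.0, 0.992, 0.126, 0.0]
wrist_force: [-0.3, 0.5, -0.1]
width: -0.001
grip_force: 0.0
```

>>> step_arm(
  gripper=[0,0],
  delta_pos=[
    [1,4.4,0],
    [0,0,0],
  ],
  turn=[
    [0,0,0],
    [0,0,0],
  ],
)

```text
t: 5.8
eef_pos: [0.5649, 0.2426, 0.226]
ee_rot: [-0.0, 0.992, 0.127, 0.001]
wrist_force: [0.4, -1.1, 0.1]
width: 0.002
grip_force: 0.0
```

Run:
```python
from fit import *
for n,D,M in run(("blue_two_press","blue_one_press")):
    print(n)
    if M["top"] is not None and M["side"] is not None:
        p,i,s=fit(D,M,0); print(p.round(3),i,s.round(3))
cv2.imwrite("pics/s2.png",D["side"]["color"])
```

```text
blue_two_press
[ 0.561 -0.02   0.018  0.052] [np.float64(0.97), np.float64(0.95)] [ 0.506 -0.021]
blue_one_press
[ 0.62   0.236 -0.108  0.75 ] [np.float64(0.85), np.float64(0.48)] [0.566 0.242]
```

View pics/s2.png

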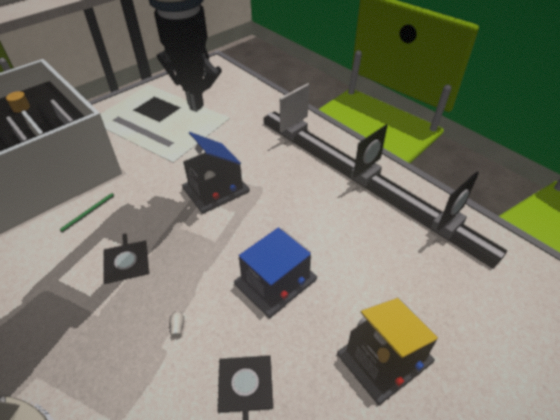

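The middle blue cover (278, 255) lies flat and shut with the arm clear of it. Yellow (398, 327) is unchanged, and the gripper hangs above the far blue cover (215, 148).

>>> step_arm(
  gripper=[0,0,0,0,0,0,0,0],
  delta_pos=[
    [0,-0.2,-4],
    [0,0,-2],
    [0,0,-1.2],
    [0,0,-1.2],
    [0,0,-1.2],
    [0,0,-1.2],
    [0,0,-0.6],
    [0,0,0],
  ],
  turn=[
    [0,0,0],
    [0,0,0],
    [0,0,0],
    [0,0,0],
    [0,0,0],
    [0,0,0],
    [0,0,0],
    [0,0,0],
  ],
)

```text
t: 7.1
eef_pos: [0.5641, 0.2378, 0.1118]
ee_rot: [0.0, 0.992, 0.126, -0.0]
wrist_force: [-0.0, 0.6, 0.6]
width: 0.002
grip_force: 0.1
```

>>> step_arm(
  gripper=[0,0,0,0,0],
  delta_pos=[
    [0,0,-0.4],
    [0,0,-0.4],
    [0,0,-0.3],
    [0,0,-0.2],
    [0,0,0],
  ],
  turn=[
    [0,0,0],
    [0,0,0],
    [0,0,0],
    [0,0,0],
    [0,0,0],
  ],
)

```text
t: 7.72
eef_pos: [0.5642, 0.238, 0.1]
ee_rot: [-0.0, 0.992, 0.126, -0.0]
wrist_force: [-5.0, -0.7, 9.8]
width: 0.003
grip_force: 4.9
```

>>> step_arm(
  gripper=[0,0,0],
  delta_pos=[
    [0,0,-0.2],
    [0,0,-0.1],
    [0,0,0],
  ],
  turn=[
    [0,0,0],
    [0,0,0],
    [0,0,0],
  ],
)

```text
t: 8.1
eef_pos: [0.5643, 0.2381, 0.0996]
ee_rot: [-0.0, 0.992, 0.126, 0.0]
wrist_force: [-13.6, -3.3, 35.5]
width: -0.001
grip_force: 17.9
```

>>> step_arm(
  gripper=[0,0,0,0,0,0,0,0],
  delta_pos=[
    [0,0,3],
    [0,0,5],
    [0,0,5],
    [-4,0,0],
    [-4,0,0],
    [-4,0,0],
    [0,0,0],
    [0,0,0],
  ],
  turn=[
    [0,0,0],
    [0,0,0],
    [0,0,0],
    [0,0,0],
    [0,0,0],
    [0,0,0],
    [0,0,0],
    [0,0,0],
  ],
)

```text
t: 9.1
eef_pos: [0.4452, 0.2382, 0.2267]
ee_rot: [-0.0, 0.992, 0.126, 0.001]
wrist_force: [0.8, -1.2, 0.8]
width: 0.003
grip_force: 0.0
```

Run:
```python
from fit import *
for n,D,M in run(("blue_one_press","blue_two_press","yellow_press")):
    print(n)
    if M["top"] is not None and M["side"] is not None:
        p,i,s=fit(D,M,0); print(p.round(3),i,s.round(3))
cv2.imwrite("pics/s3.png",D["side"]["color"])
```

```text
blue_one_press
[ 0.619  0.235 -0.127  0.065] [np.float64(0.96), np.float64(0.92)] [0.565 0.242]
blue_two_press
[ 0.562 -0.021  0.035  0.068] [np.float64(0.92), np.float64(0.95)] [ 0.507 -0.023]
yellow_press
[ 0.593 -0.245 -0.13   0.513] [np.float64(0.92), np.float64(0.93)] [ 0.539 -0.238]
```

View pics/s3.png

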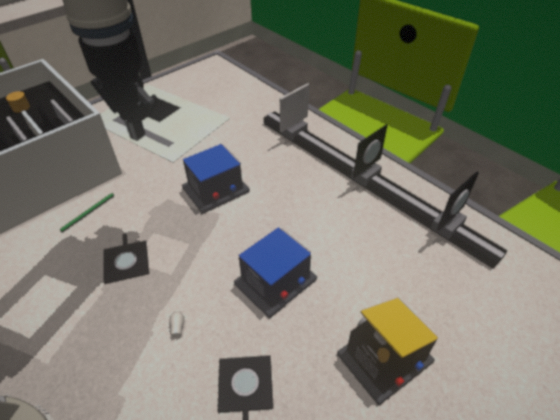

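Both blue covers, at (213, 163) and (275, 256), are shut; uncaught they would have risen to at least 0.21 rad. The yellow cover (398, 327) still stands open, and the arm is clear.

```bash
python3 -c "
from station import *
print(finish_job())"
```

```text
the job is handed in; nothing more can be done
None
```

Both blue covers are pressed shut and staying down by themselves, the yellow cover stands open where it was, the arm is clear, and the job is handed in after about 9 s on the robot's clock (no verdict was returned).

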